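# Park the spray bottle in its stall

### The job

Slide the empty green spray bottle across the bench, standing, into its low wooden stall until it is fully home against the back rail, pushing it gently and low on its body so that it does not tip; never lift it. Then push the yellow swing bar fully shut across the stall's mouth so the bottle stays in. Leave the flashlight, the dish and the tackle tray where they are.

Things in the scene. Friction and masses are not known exactly. Their poses are not given: they have to be found in the camera images.
- bottle: Empty green trigger-spray bottle, upright, loose, 0.1-0.2 kg; origin: centre of underside, z up its axis. Round foot 66 mm across up to 45 mm height, narrowing to 34 mm across at 95 mm, then a 27 mm neck and white trigger head (reaching 35 mm from the axis, 150-215 mm high). Pushed above 60 mm height it tips, below 45 mm it slides. Starts 145-180 mm before home, outside, up to 55 mm off the stall's centre line, any yaw.
- stall: Dark wooden three-sided stall fixed to the bench: rails 28 mm high, 14 mm thick, no floor. Origin: on the bench, where the bottle's axis is when home and centred; +x points into the stall, y left, z up. Inner faces: back rail x = +34 mm, side rails y = +47 and -47 mm. Side rails end at x = -40 mm, the open mouth (94 mm wide).
- gate (a joint): Angle (rad) of the yellow swing bar about its upright pin at x = -46, y = +54 mm in the stall's frame. 0 = shut: it lies along the stall's -y across the mouth, on a stop. Grows as it opens: at 1.57 it points along the stall's -x, away from the stall; at 2.7 (limit) mostly +y. Starts at 2.0-2.4. Friction 0.3 N at its end; stays where left. Cannot shut if the bottle is over 7 mm short of home.
- gate_end (a point): Free end of the yellow swing bar, on its centre line, 110 mm from the pin, 15 mm above the bench. The bar is 12 mm thick and spans heights 3 to 28 mm; shut, its inner face is at x = -40 and its outer face at x = -52 mm in the stall's frame.
- flashlight: Silver flashlight standing on its head, loose, 140 mm tall, 38 mm across at the foot, 26 mm above; origin at the centre of its underside. Stands 100 to 150 mm to the right (-y) of the stall's centre line, beside the back of the stall. Leave it.
- dish: White ceramic dish, 120 mm across, 35 mm high; origin at the centre of its underside. Far to one side of the bench. Leave it.
- tray: Gray plastic tackle tray with compartments, 220 x 120 mm along its x and y, 40 mm high; origin at the centre of its underside. Far to the other side of the bench. Leave it.

How it is judged:
On the way, in this order (a step that is already met when the one before it is completed fails the run):
1. the bottle stands in the stall, within 20 mm of home (x of bottle in the frame of stall between -0.02 and 0.008 m and y of bottle in the frame of stall between -0.019 and 0.019 m and height (world z) of bottle below 0.006 m and angle between bottle's own z axis and vertical below 0.1 rad), for 0.1 s.
2. the swing bar is shut (value of joint gate below 0.12 rad), for 0.1 s.
At the end, for the whole second after the job is handed in: The bottle stands upright (within 0.1 rad) and at rest on the bench inside the stall, no more than 12 mm short of the back rail; the swing bar is shut to within 0.12 rad; the flashlight still stands (x of bottle in the frame of stall between -0.012 and 0.008 m and y of bottle in the frame of stall between -0.019 and 0.019 m and height (world z) of bottle below 0.006 m and angle between each of bottle, flashlight's own z axis and vertical below 0.1 rad and value of joint gate below 0.12 rad and linear speed of bottle below 0.02 m/s); the robot touches nothing.
It fails at once if the bottle tips more than 0.35 rad (angle between bottle's own z axis and vertical above 0.35 rad).
It fails at once if the bottle is lifted more than 20 mm (height (world z) of bottle above 0.02 m).
It fails at once if the bottle is squeezed or rammed with more than 30 N (contact force between the fingers and bottle above 30 N).
It fails at once if the flashlight is shifted more than 20 mm or knocked over (distance of flashlight from where it was at the start of the episode above 0.02 m or angle between flashlight's own z axis and vertical above 0.35 rad).
It fails at once if the dish or the tray is shifted more than 20 mm (distance of any of dish, tray from where it was at the start of the episode above 0.02 m).
It also fails if it takes over 67 s, if anything falls off the work surface, if the arm or the gripper's body presses on something with over 40 N, if the wrist force passes 120 N, or if a joint passes its speed limit or range.

### The arm

A 6-joint arm with a two-finger parallel gripper is mounted at the origin on the work surface. World frame = base frame: x ahead of the robot, y to its left, z up, the work surface at z = 0. Lengths are in m, angles in rad, forces in N, time in s.
With the tool pointing down it reaches from about 0.275 to 0.75 m from the base axis. Payload 10.2 kg.
Tool frame: the origin (TCP) lies midway between the tips of the shut fingers; the grasp point (between the pads) lies 19 mm behind it; z points along the fingers, y is the line along which they close (so a half turn about z gives the same grasp; the last joint's range is limited). The gripper opens to 88 mm and grips with 3 to 60 N. Pads are 18 mm wide; open, the fingers measure 123 mm over their backs; the gripper's body (75 mm by 187 mm) begins 45 mm behind the grasp point.
Start: joints at [-1.475, 0.313, 1.498, -0, 1.331, -0.223], TCP at [0.165, -0.499, 0.239] pointing down, gripper open.
Joint ranges: [-2.94, 2.94], [-0.97, 2.17], [0.19, 2.56], [-1.23, 4.37], [0.02, 3.11], [-2.88, 2.88]. Speed limits (rad/s): [2.39, 2.39, 3.01, 3.14, 3.14, 3.14].

### API

Orientations are given as a rotation vector (axis times angle).
In Python, from cell import r, cams gives the robot as it stands.
- The arm moves only by the tool arm_command, never from a script. Its argument "rows" is a list of rows, each a list of 3 entries, a list of its own where there are three numbers: the shift along the tool's x, y, z in mm, then the turn, a rotation vector about the tool's x, y, z in degrees, then the gripper command: -1 is fully open, 1 is shut, values between are in proportion. A call has exactly 5 rows; each row shifts and turns the commanded pose from where the row before left it, along the tool's axes as they then stand; what a row does not reach is not made up. A row lasts 1/12 s, in which the tool goes at most 41.7 mm and 7.16 degrees, less where a joint would pass 70% of its speed; a pose out of reach is approached as far as the arm can. A call with a gripper value outside its range is refused whole. The fingers move at their own pace and stop on an object; "squeeze" is the grip in N (left out, the last holds). Time passes only in rows, so rows that do not move let the fingers close, or fill a call up. It gives the time, the measured TCP pose, the force, the opening and the grip force at its end, in the units of the state.
- r.get_obs(): the state, without advancing time (a new reading comes with each control period).
- cams.capture(name): name is "scene" or "top" or "wrist"; returns (picture, depth): 400x640x3 uint8, red, green, blue; 400x640 float32, m along the optical axis (not along the pixel's ray), 0 where there is no reading.
- cams.calibration(name): a dict with "vertical_fov" (degrees; the focal length in pixels is half the picture's height over the tangent of half this angle, whatever the lens; pixels are square), "cx", "cy" (the principal point, pixels), "distortion" ([k1, k2, p1, p2, k3] as OpenCV has them; the pictures are not rectified), "world_from_camera" (4x4, takes a point from camera to world coordinates); the wrist camera has in their place "T_tool_cam" (4x4, takes a point from camera to tool coordinates, whose origin is the TCP and whose axes are the flange's). Camera axes: x right, y down, z forward; pixel columns grow to the right and rows downward; lengths in m; the calibration is good to about 2 mm. A picture is of the moment at which its call begins: read the wrist's pose just before it. calibration takes no time and is no camera call.
- r.job_done(): hands the job in; it is judged then, once.
The state is a dict: "time_s": time; "qpos": joint angles; "joint_vel": joint speeds; "tau": joint torques, N m; "position": TCP position; "tool_rot": TCP orientation; "ft_force": force on the tool from outside, world axes, zero at the start; "ft_torque": the same for the moment, N m; "finger_gap": finger opening in m; "grip_force": force on a finger pad.
Only numpy, scipy, OpenCV 4.12 (cv2) and the standard library are available. Lean on these libraries where they do the work, as an engineer would, in place of code of your own. Each camera call takes 0.05 s, during which the arm holds its last target. There are 200 camera calls.

## Working session

There is one attempt and no reset: what is moved stays moved. The work goes in short steps, Python scripts to look and compute and a tool call to move; the robot and the scene stay as the last step left them, time stands still between calls to the robot, and variables do not carry over. Pictures are saved under pics/ and viewed, at most 12 in all, crops included, and the job is handed in when it is done.

Besides the shell and the picture viewer there is one more tool, called after "Emit:" as name(argument=value, ...), one argument or row to a line, values as JSON. arm_command: Moves the arm, as the interface text tells. Its arguments: {"type":"object","properties":{"rows":{"type":"array"},"squeeze":{"type":"number"}},"required":["rows"]}

```bash
mkdir -p pics; cat > h.py <<'E'
import numpy as np, cv2
from cell import r, cams
def look(n,f):
    o=r.get_obs(); p,d=cams.capture(n); cv2.imwrite('pics/'+f+'.png',p[:,:,::-1]); np.savez('pics/'+f+'.npz',p=p,d=d,pos=o['position'],rot=o['tool_rot']); return p,d
def pts(n,f,uv,z=None):
    c=cams.calibration(n); q=np.load('pics/'+f+'.npz'); F=200/np.tan(np.radians(c['vertical_fov']/2))
    K=np.array([[F,0,c['cx']],[0,F,c['cy']],[0,0,1]])
    if n=='wrist':
        T=np.eye(4);T[:3,:3]=cv2.Rodrigues(np.array(q['rot']))[0];T[:3,3]=q['pos'];T=T@np.array(c['T_tool_cam'])
    else: T=np.array(c['world_from_camera'])
    uv=np.array(uv,float).reshape(-1,2)
    n_=cv2.undistortPoints(uv[:,None],K,np.array(c['distortion']))[:,0]
    ray=np.c_[n_,np.ones(len(n_))]
    if z is None: s=np.array([q['d'][int(v),int(u)] for u,v in uv])
    else: s=(z-T[2,3])/(ray@T[:3,:3].T)[:,2]
    return (ray*s[:,None])@T[:3,:3].T+T[:3,3]
E
python3 - <<'E'
from h import *
look('top','top1');look('scene','scene1');print(r.get_obs())
print(cams.calibration('top'))
E
```

```text
{'time_s': 0.1, 'qpos': array([-1.47540953e+00,  3.13394743e-01,  1.49834823e+00, -1.38247061e-05,
        1.33100918e+00, -2.23404996e-01]), 'joint_vel': array([ 0.00077752, -0.0021799 , -0.00410927, -0.00046842,  0.00012728,
       -0.0009496 ]), 'tau': array([ 2.88466930e-03, -4.02815008e+01, -2.52648872e+01,  6.96102949e-02,
        3.42157111e-02, -6.04452885e-05]), 'position': array([ 0.16450649, -0.49832933,  0.23822279]), 'tool_rot': array([-3.10062366e+00, -4.98460519e-01, -9.54185383e-05]), 'ft_force': array([ 0.05168973, -0.08877509,  0.63019043]), 'ft_torque': array([-0.03008447,  0.00500838, -0.0358251 ]), 'grip_force': 0.0, 'finger_gap': 0.08836689173070807}
{'vertical_fov': 52.03939474082068, 'cx': 314.8265005583613, 'cy': 200.58050250667176, 'distortion': array([-0.05131474,  0.        ,  0.        ,  0.        ,  0.        ]), 'world_from_camera': array([[ 5.07327514e-04, -9.97363311e-01,  7.25683706e-02,
         5.13186932e-01],
       [-9.99715878e-01, -2.23520825e-03, -2.37311560e-02,
         2.55555729e-02],
       [ 2.38307898e-02, -7.25357128e-02, -9.97081072e-01,
         1.32958300e+00],
       [ 0.00000000e+00,  0.00000000e+00,  0.00000000e+00,
         1.00000000e+00]])}
```

View pics/top1.png

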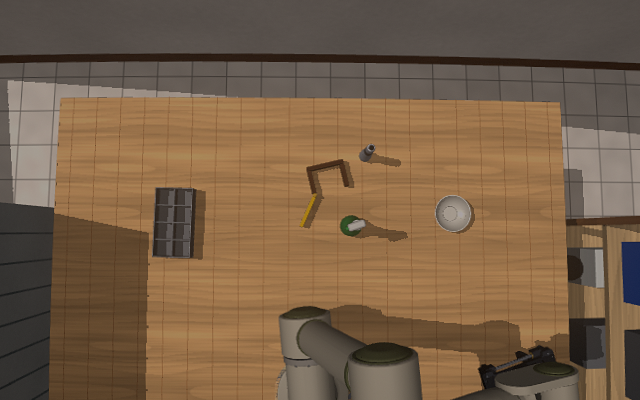

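View pics/scene1.png

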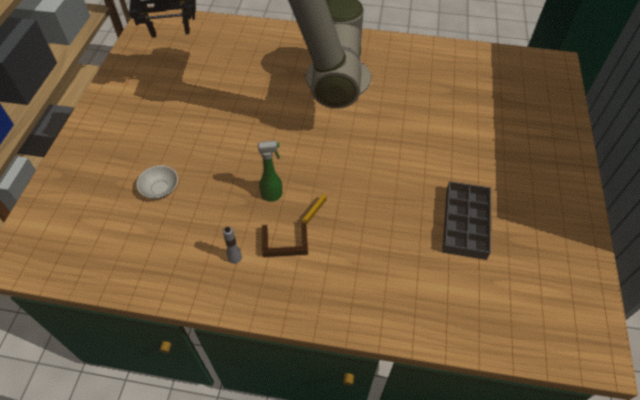

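The top view shows the stall at about (330,175), opening toward the robot. The bar is at (309,210), the bottle at (350,226), the flashlight at (367,153), the dish at right and the tray at left. I'll enlarge this.

```bash
python3 - <<'E'
from h import *
p=cv2.imread('pics/top1.png')[140:250,280:400]
cv2.imwrite('pics/c1.png',cv2.resize(p,None,fx=5,fy=5,interpolation=cv2.INTER_CUBIC))
E
```

```text
(no output)
```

View pics/c1.png

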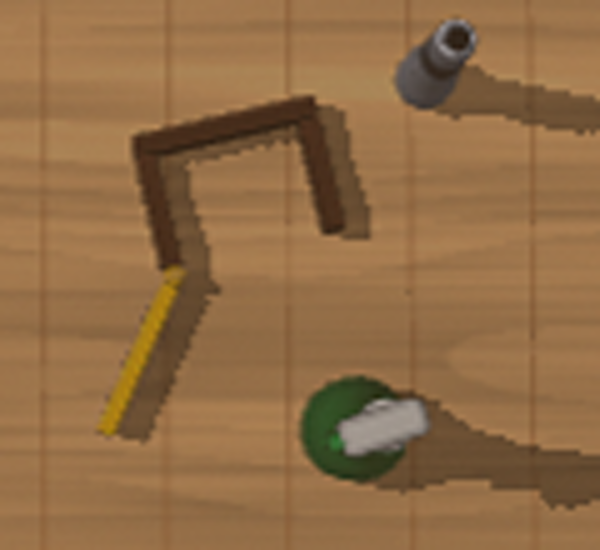

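```bash
cat >> h.py <<'E'
def fit(S,W):
    S=np.array(S,float);W=np.array(W)[:,:2]; a=S-S.mean(0);b=W-W.mean(0)
    th=np.arctan2((a[:,0]*b[:,1]-a[:,1]*b[:,0]).sum(),(a*b).sum())
    R=np.array([[np.cos(th),-np.sin(th)],[np.sin(th),np.cos(th)]]); t=W.mean(0)-R@S.mean(0)
    print('th',th,'t',t,'res mm',np.round((S@R.T+t-W)*1000,1).tolist()); return R,t
E
python3 - <<'E'
from h import *
f=lambda L:np.array(L)/5+[279.6,139.6]
W=pts('top','top1',f([(133,138),(314,96),(344,230),(322,235),(162,272)]),.028)
R,t=fit(np.array([(48,61),(48,-61),(-40,-61),(-40,-47),(-40,61)])/1e3,W)
b=pts('top','top1',f([(354,428)]),.04)[0]; g=pts('top','top1',f([(176,272),(108,431)]),.028)
fl=pts('top','top1',f([(421,90)]),.005)[0]
for n,q in [('bottle',b),('pin',g[0]),('end',g[1]),('flash',fl)]: print(n,q,'stall',R.T@(q[:2]-t)*1000)
c=cams.calibration('wrist');print(c)
E
```

```text
th 0.22290633856258393 t [ 0.68184547 -0.04576224] res mm [[0.1, 2.1], [-0.8, -0.5], [0.1, -1.2], [0.2, -1.6], [0.4, 1.3]]
bottle [ 0.52950458 -0.11731435  0.04      ] stall [-164.3894971   -36.10460462]
pin [ 0.628964   -0.00532768  0.028     ] stall [-42.63446616  51.12441566]
end [0.5276564  0.03774835 0.028     ] stall [-131.91302266  115.53026592]
flash [ 0.75135082 -0.16663494  0.005     ] stall [  41.06500731 -133.24739337]
{'vertical_fov': 65.77630036600019, 'cx': 315.34213171224513, 'cy': 200.19512177939254, 'distortion': array([-0.02510334,  0.        ,  0.        ,  0.        ,  0.        ]), 'T_tool_cam': array([[-7.53221817e-04, -9.47234301e-01, -3.20541123e-01,
         8.29929022e-02],
       [ 9.99999510e-01, -9.19379115e-04,  3.67023066e-04,
        -4.79053351e-04],
       [-6.42355650e-04, -3.20540689e-01,  9.47234530e-01,
        -1.46049347e-01],
       [ 0.00000000e+00,  0.00000000e+00,  0.00000000e+00,
         1.00000000e+00]])}
```

```bash
cat >> h.py <<'E'
TH=.223;T0=np.array([.6818,-.0458])
def Rz(a): return cv2.Rodrigues(np.array([0,0,a]))[0]
def now():
    o=r.get_obs();C=cv2.Rodrigues(np.array(o['tool_rot']))[0];p=np.array(o['position'])
    s=Rz(-TH)@np.r_[p[:2]-T0,p[2]]; print('t',round(o['time_s'],1),'stall mm',np.round(s*1e3,1),'F',np.round(o['ft_force'],1),'gap',round(o['finger_gap'],3)); return C,p
def go(x,y,z,tilt=40,yaw=0):
    C,p=now()
    w=np.r_[T0,0]+Rz(TH)@(np.array([x,y,z])/1e3)
    a=np.radians(tilt);D=Rz(TH+np.radians(yaw))@np.array([[np.cos(a),0,np.sin(a)],[0,-1,0],[np.sin(a),0,-np.cos(a)]])
    print('shift',np.round(C.T@(w-p)*1e3,1),'turn',np.round(np.degrees(cv2.Rodrigues(C.T@D)[0].ravel()),1),'shift in final axes',np.round(D.T@(w-p)*1e3,1))
E
python3 - <<'E'
from h import *
go(-235,-36,200)
E
```

```text
t 0.1 stall mm [-604.6 -326.9  238.2] F [ 0.1 -0.1  0.6] gap 0.088
shift [ 395.7 -254.2   38.6] turn [-2.  40.   5.2] shift in final axes [ 258.5 -290.9  266.8]
```

Emit:
arm_command(
  rows=[
    [[30, -20, 0], [0, 0, 1], 0.09],
    [[30, -20, 0], [0, 0, 1], 0.09],
    [[30, -20, 0], [0, 0, 1], 0.09],
    [[30, -20, 0], [0, 0, 1], 0.09],
    [[30, -20, 0], [0, 0, 1], 0.09],
  ],
)

```text
time_s: 0.52
position: [0.2811, -0.359, 0.2385]
tool_rot: [-3.12, -0.361, 0.0]
ft_force: [0.1, -0.3, -0.0]
finger_gap: 0.0569
grip_force: 0.0
```

Emit:
arm_command(
  rows=[
    [[30, -20, 0], [0, 0, 0], 0.09],
    [[30, -20, 0], [0, 0, 0], 0.09],
    [[30, -20, 0], [0, 0, 0], 0.09],
    [[30, -20, 0], [0, 0, 0], 0.09],
    [[20, -10, 0], [0, 0, 0], 0.09],
  ],
)

```text
time_s: 0.93
position: [0.3974, -0.2382, 0.2387]
tool_rot: [-3.12, -0.366, -0.0]
ft_force: [-0.5, -0.6, 0.6]
finger_gap: 0.0402
grip_force: 0.0
```

Emit:
arm_command(
  rows=[
    [[0, 0, 0], [0, 7, 0], 0.09],
    [[0, 0, 0], [0, 7, 0], 0.09],
    [[0, 0, 0], [0, 7, 0], 0.09],
    [[0, 0, 0], [0, 7, 0], 0.09],
    [[0, 0, 0], [0, 7, 0], 0.09],
  ],
)

```text
time_s: 1.35
position: [0.3962, -0.241, 0.2393]
tool_rot: [-2.911, -0.339, -0.928]
ft_force: [0.3, 0.9, 0.1]
finger_gap: 0.0403
grip_force: 0.0
```

```bash
python3 - <<'E'
from h import *
go(-235,-36,120)
print(r.get_obs()['qpos'])
E
```

```text
t 1.4 stall mm [-321.7 -127.2  239.3] F [0.3 0.9 0.1] gap 0.04
shift [  2.4 -90.9 147.7] turn [-0.1  4.7  0.5] shift in final axes [-10.3 -91.2 147.1]
[-1.13255065  0.02212707  1.97117794  0.68371459  1.10932113 -0.09559315]
```

Emit:
arm_command(
  rows=[
    [[0, -20, 20], [0, 4.7, 0.5], 0.09],
    [[-2, -20, 30], [0, 0, 0], 0.09],
    [[-3, -20, 30], [0, 0, 0], 0.09],
    [[-3, -20, 35], [0, 0, 0], 0.09],
    [[-2, -11, 32], [0, 0, 0], 0.09],
  ],
)

```text
time_s: 1.77
position: [0.4578, -0.1307, 0.1171]
tool_rot: [-2.864, -0.32, -1.03]
ft_force: [0.3, -1.3, 0.4]
finger_gap: 0.0402
grip_force: 0.0
```

```bash
python3 - <<'E'
from h import *
go(-210,-36,30)
look('wrist','w1')
E
```

```text
t 1.8 stall mm [-237.2  -33.3  117.1] F [ 0.3 -1.3  0.4] gap 0.04
shift [-34.6   3.3  84.4] turn [-0.3  0.4 -0.2] shift in final axes [-35.2   2.7  84.2]
```

View pics/w1.png

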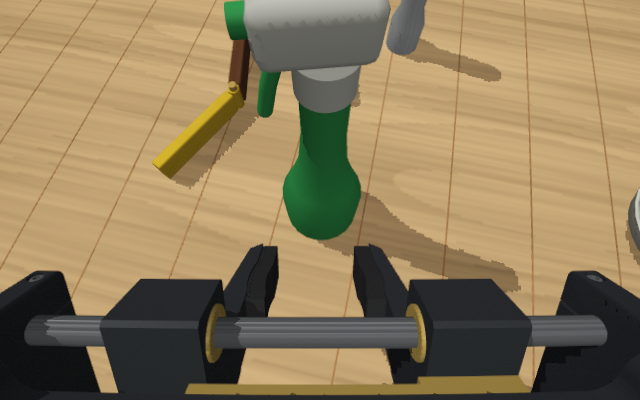

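The bottle's foot (321,235) is centred between the fingertips (262 and 367). The bar's pin is at about (234,88) and its end at about (163,168).

Emit:
arm_command(
  rows=[
    [[-15, 1, 10], [0, 0, 0], 0.09],
    [[-15, 1, 15], [0, 0, 0], 0.09],
    [[-12, 1, 15], [0, 0, 0], 0.09],
    [[-12, 0, 14], [0, 0, 0], 0.09],
    [[-6, 0, 8], [0, 0, 0], 0.09],
  ],
)

```text
time_s: 2.23
position: [0.452, -0.1365, 0.031]
tool_rot: [-2.863, -0.319, -1.03]
ft_force: [0.6, -0.5, 0.6]
finger_gap: 0.0399
grip_force: 0.0
```

```bash
python3 - <<'E'
from h import *
g=pts('wrist','w1',[(233,92),(163,168)],.028)
print((Rz(-TH)[:2,:2]@(g[:,:2]-T0).T).T*1e3)
go(-205,-36,30)
E
```

```text
[[ -50.07168022   52.07791916]
 [-136.88879603  108.90701854]]
t 2.2 stall mm [-244.2  -37.6   31. ] F [ 0.6 -0.5  0.6] gap 0.04
shift [29.5 -1.6 25.8] turn [-0.3  0.4 -0.2] shift in final axes [29.4 -1.6 25.9]
```

Emit:
arm_command(
  rows=[
    [[8, -0.5, 7], [0, 0, 0], 0.09],
    [[8, -0.5, 7], [0, 0, 0], 0.09],
    [[6, -0.5, 5], [0, 0, 0], 0.09],
    [[3, 0, 2.5], [0, 0, 0], 0.09],
    [[3, 0, 2.5], [0, 0, 0], 0.09],
  ],
)

```text
time_s: 2.65
position: [0.4884, -0.1268, 0.0321]
tool_rot: [-2.863, -0.321, -1.033]
ft_force: [0.2, 0.5, -0.4]
finger_gap: 0.0404
grip_force: 0.0
```

Emit:
arm_command(
  rows=[
    [[2.3, 0, 1.9], [0, 0, 0], 0.09],
    [[2.3, 0, 1.9], [0, 0, 0], 0.09],
    [[2.3, 0, 1.9], [0, 0, 0], 0.09],
    [[2.3, 0, 1.9], [0, 0, 0], 0.09],
    [[2.3, 0, 1.9], [0, 0, 0], 0.09],
  ],
)

```text
time_s: 3.07
position: [0.5028, -0.1237, 0.0321]
tool_rot: [-2.863, -0.32, -1.033]
ft_force: [-1.1, -0.4, 0.3]
finger_gap: 0.04
grip_force: 0.4
```

```bash
python3 - <<'E'
from h import *
go(-108,0,30)
look('wrist','w2')
E
```

```text
t 3.1 stall mm [-191.8  -36.3   32.1] F [-1.1 -0.4  0.3] gap 0.04
shift [ 63.1 -36.2  55.3] turn [-0.3  0.3 -0.1] shift in final axes [ 62.9 -36.3  55.4]
```

View pics/w2.png

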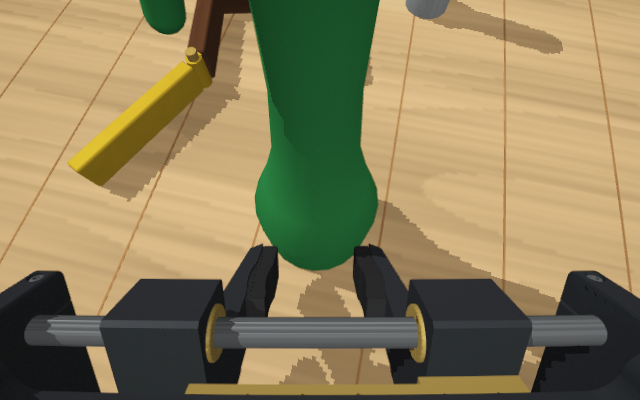

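The bottle, centred at about (316,270), is nested between both fingertips and still upright. I'll push on, diagonally.

Emit:
arm_command(
  rows=[
    [[4, -2, 3.5], [0, 0, 0], 0.09],
    [[4, -2.5, 3.5], [0, 0, 0], 0.09],
    [[4, -2.5, 3.5], [0, 0, 0], 0.09],
    [[4, -2.5, 3.5], [0, 0, 0], 0.09],
    [[4, -2.5, 3.5], [0, 0, 0], 0.09],
  ],
)

```text
time_s: 3.53
position: [0.5264, -0.1055, 0.0315]
tool_rot: [-2.863, -0.32, -1.033]
ft_force: [-1.1, -0.7, 1.8]
finger_gap: 0.0401
grip_force: 0.9
```

Emit:
arm_command(
  rows=[
    [[4, -2.5, 3.6], [0, 0, 0], 0.09],
    [[4, -2.5, 3.6], [0, 0, 0], 0.09],
    [[4, -2.5, 3.6], [0, 0, 0], 0.09],
    [[4, -2.5, 3.6], [0, 0, 0], 0.09],
    [[4, -2.5, 3.6], [0, 0, 0], 0.09],
  ],
)

```text
time_s: 3.95
position: [0.5498, -0.0874, 0.0304]
tool_rot: [-2.863, -0.32, -1.033]
ft_force: [-0.5, -1.0, 1.4]
finger_gap: 0.0401
grip_force: 1.0
```

Emit:
arm_command(
  rows=[
    [[4, -2.5, 3.6], [0, 0, 0], 0.09],
    [[4, -2.5, 3.6], [0, 0, 0], 0.09],
    [[4, -2.5, 3.6], [0, 0, 0], 0.09],
    [[4, -2.5, 3.6], [0, 0, 0], 0.09],
    [[4, -2, 3.6], [0, 0, 0], 0.09],
  ],
)

```text
time_s: 4.37
position: [0.5733, -0.0697, 0.0294]
tool_rot: [-2.863, -0.32, -1.033]
ft_force: [-2.5, -2.2, 0.9]
finger_gap: 0.0402
grip_force: 1.1
```

```bash
python3 - <<'E'
from h import *
go(-33,0,30)
a,_=look('top','top2'); b,_=look('wrist','w3')
c=cv2.resize(a[140:250,280:400],None,fx=4,fy=4,interpolation=cv2.INTER_CUBIC)
cv2.imwrite('pics/m3.png',np.hstack([c,b[:, 120:440][:, :]  if 0 else cv2.resize(b[:,120:520],(320,440)) if 0 else cv2.copyMakeBorder(b[:,160:480],0,40,0,0,0)])[:,:,::-1])
E
```

```text
t 4.4 stall mm [-111.1    0.7   29.4] F [-2.5 -2.2  0.9] gap 0.04
shift [60.5  0.8 49.4] turn [-0.3  0.3 -0.1] shift in final axes [60.2  0.7 49.7]
```

View pics/m3.png

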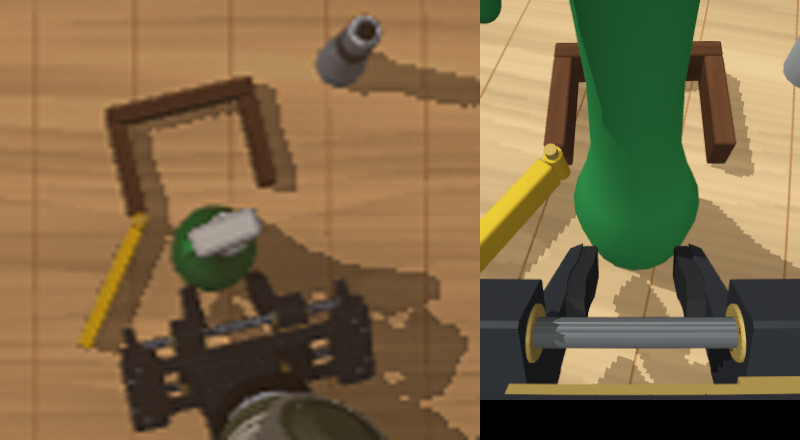

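The bottle is on the stall's centre line, about 2 px off in the wrist view, with rails at 545 and 735 and the bottle at 636. Next is a straight push.

Emit:
arm_command(
  rows=[
    [[4, 0, 3.3], [0, 0, 0], 0.09],
    [[4, 0, 3.3], [0, 0, 0], 0.09],
    [[4, 0, 3.3], [0, 0, 0], 0.09],
    [[4, 0, 3.3], [0, 0, 0], 0.09],
    [[4, 0, 3.3], [0, 0, 0], 0.09],
  ],
)

```text
time_s: 4.88
position: [0.5987, -0.0642, 0.0294]
tool_rot: [-2.863, -0.32, -1.033]
ft_force: [-0.2, -0.4, 0.3]
finger_gap: 0.0402
grip_force: 0.4
```

Emit:
arm_command(
  rows=[
    [[4, 0, 3.3], [0, 0, 0], 0.09],
    [[4, 0, 3.3], [0, 0, 0], 0.09],
    [[4, 0, 3.3], [0, 0, 0], 0.09],
    [[4, 0, 3.3], [0, 0, 0], 0.09],
    [[4, 0, 3.3], [0, 0, 0], 0.09],
  ],
)

```text
time_s: 5.3
position: [0.6239, -0.0584, 0.0295]
tool_rot: [-2.863, -0.32, -1.033]
ft_force: [-1.4, -0.1, -0.2]
finger_gap: 0.0403
grip_force: 0.4
```

Emit:
arm_command(
  rows=[
    [[3, 0, 2.5], [0, 0, 0], 0.09],
    [[3, 0, 2.5], [0, 0, 0], 0.09],
    [[3, 0, 2.5], [0, 0, 0], 0.09],
    [[2, 0, 1.7], [0, 0, 0], 0.09],
    [[2, 0, 1.7], [0, 0, 0], 0.09],
  ],
)

```text
time_s: 5.72
position: [0.6401, -0.0547, 0.0294]
tool_rot: [-2.863, -0.32, -1.033]
ft_force: [-1.2, 0.1, -0.6]
finger_gap: 0.0397
grip_force: 0.4
```

```bash
python3 - <<'E'
from h import *
go(-33,0,30)
a,_=look('top','top4'); b,_=look('wrist','w4')
c=cv2.resize(a[140:250,280:400],None,fx=4,fy=4,interpolation=cv2.INTER_CUBIC)
cv2.imwrite('pics/m4.png',np.hstack([c,cv2.copyMakeBorder(b[:,160:480],0,40,0,0,0)])[:,:,::-1])
E
```

```text
t 5.7 stall mm [-42.6   0.5  29.4] F [-1.2  0.1 -0.6] gap 0.04
shift [7.8 0.5 5.7] turn [-0.3  0.3 -0.1] shift in final axes [7.7 0.5 5.7]
```

View pics/m4.png

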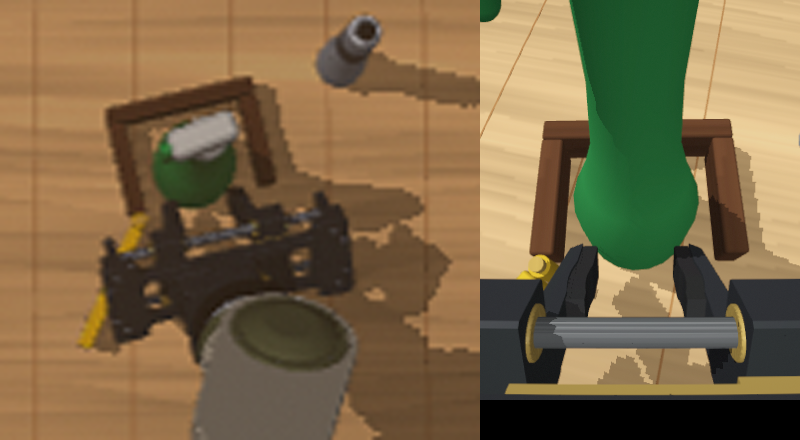

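The bottle is in the stall, centred, with about 10 mm to go. I'll creep until the back rail stops it.

Emit:
arm_command(
  rows=[
    [[1.2, 0, 1], [0, 0, 0], 0.09],
    [[1.2, 0, 1], [0, 0, 0], 0.09],
    [[1.2, 0, 1], [0, 0, 0], 0.09],
    [[1.2, 0, 1], [0, 0, 0], 0.09],
    [[0.8, 0, 0.6], [0, 0, 0], 0.09],
  ],
)

```text
time_s: 6.23
position: [0.6472, -0.0531, 0.0295]
tool_rot: [-2.863, -0.32, -1.033]
ft_force: [-1.6, 0.2, -0.5]
finger_gap: 0.04
grip_force: 0.4
```

Emit:
arm_command(
  rows=[
    [[0.4, 0, 0.3], [0, 0, 0], 0.09],
    [[0.4, 0, 0.3], [0, 0, 0], 0.09],
    [[0.4, 0, 0.3], [0, 0, 0], 0.09],
    [[0.4, 0, 0.3], [0, 0, 0], 0.09],
    [[0.4, 0, 0.3], [0, 0, 0], 0.09],
  ],
)

```text
time_s: 6.65
position: [0.6495, -0.0526, 0.0296]
tool_rot: [-2.863, -0.32, -1.033]
ft_force: [0.6, -0.2, -0.2]
finger_gap: 0.0399
grip_force: 0.4
```

```bash
python3 - <<'E'
from h import *
now()
E
```

```text
t 6.7 stall mm [-33.1   0.5  29.6] F [ 0.6 -0.2 -0.2] gap 0.04
```

Now 0.5 mm rows, stopping on a force rise.

Emit:
arm_command(
  rows=[
    [[0.4, 0, 0.3], [0, 0, 0], 0.09],
    [[0.4, 0, 0.3], [0, 0, 0], 0.09],
    [[0.4, 0, 0.3], [0, 0, 0], 0.09],
    [[0.4, 0, 0.3], [0, 0, 0], 0.09],
    [[0, 0, 0], [0, 0, 0], 0.09],
  ],
)

```text
time_s: 7.07
position: [0.6515, -0.0522, 0.0298]
tool_rot: [-2.863, -0.32, -1.033]
ft_force: [-1.1, -0.5, -0.6]
finger_gap: 0.0399
grip_force: 0.3
```

Emit:
arm_command(
  rows=[
    [[0.4, 0, 0.3], [0, 0, 0], 0.09],
    [[0.4, 0, 0.3], [0, 0, 0], 0.09],
    [[0.4, 0, 0.3], [0, 0, 0], 0.09],
    [[0.4, 0, 0.3], [0, 0, 0], 0.09],
    [[0, 0, 0], [0, 0, 0], 0.09],
  ],
)

```text
time_s: 7.48
position: [0.6534, -0.0517, 0.0298]
tool_rot: [-2.863, -0.32, -1.033]
ft_force: [-0.4, -0.1, -0.1]
finger_gap: 0.0401
grip_force: 0.3
```

Emit:
arm_command(
  rows=[
    [[0.4, 0, 0.3], [0, 0, 0], 0.09],
    [[0.4, 0, 0.3], [0, 0, 0], 0.09],
    [[0.4, 0, 0.3], [0, 0, 0], 0.09],
    [[0.4, 0, 0.3], [0, 0, 0], 0.09],
    [[0, 0, 0], [0, 0, 0], 0.09],
  ],
)

```text
time_s: 7.9
position: [0.6548, -0.0516, 0.0296]
tool_rot: [-2.864, -0.319, -1.031]
ft_force: [-7.2, -2.3, 1.3]
finger_gap: 0.0401
grip_force: 3.5
```

```bash
python3 - <<'E'
from h import *
now()
a,_=look('top','top5'); b,_=look('wrist','w5')
c=cv2.resize(a[150:205,290:370],None,fx=6,fy=6,interpolation=cv2.INTER_CUBIC)
c=cv2.copyMakeBorder(c,0,70,0,0,0)
cv2.imwrite('pics/m5.png',np.hstack([c,b[:,160:480]])[:,:,::-1])
E
```

```text
t 7.9 stall mm [-27.6   0.3  29.6] F [-7.2 -2.3  1.3] gap 0.04
```

View pics/m5.png

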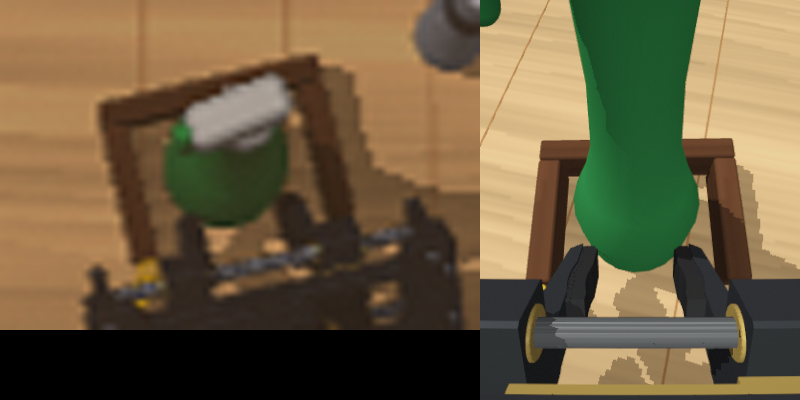

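The force rose to 7.5 N and the bottle is against the back rail, centred and upright. I'll retreat straight back, lift, shut the fingers and go to the bar's outer side.

Emit:
arm_command(
  rows=[
    [[-2, 0, -1.7], [0, 0, 0], 0.09],
    [[-8, 0, -6.7], [0, 0, 0], 0.09],
    [[-15, 0, -12.6], [0, 0, 0], 0.09],
    [[-20, 0, -16.8], [0, 0, 0], 0.09],
    [[-15, 0, -12.6], [0, 0, 0], 0.09],
  ],
)

```text
time_s: 8.42
position: [0.5777, -0.0687, 0.0305]
tool_rot: [-2.863, -0.321, -1.033]
ft_force: [0.7, 0.1, -0.4]
finger_gap: 0.0398
grip_force: 0.0
```

Emit:
arm_command(
  rows=[
    [[13, 0, -15], [0, 0, 0], 1],
    [[13, 0, -15], [0, 0, 0], 1],
    [[13, 0, -15], [0, 0, 0], 1],
    [[13, 0, -15], [0, 0, 0], 1],
    [[0, 0, 0], [0, 0, 0], 1],
  ],
)

```text
time_s: 8.83
position: [0.5821, -0.0694, 0.1137]
tool_rot: [-2.863, -0.322, -1.041]
ft_force: [0.7, -1.0, -0.2]
finger_gap: 0.009
grip_force: 0.0
```

```bash
python3 - <<'E'
from h import *
go(-82,125,110); go(-82,125,18)
look('wrist','w6')
E
```

```text
t 8.8 stall mm [-102.4   -1.   113.7] F [ 0.7 -1.  -0.2] gap 0.009
shift [  13.4 -125.9   16.2] turn [-0.1  0.   0. ] shift in final axes [  13.3 -126.    15.9]
t 8.8 stall mm [-102.4   -1.   113.7] F [ 0.7 -1.  -0.2] gap 0.009
shift [ -45.7 -125.8   86.7] turn [-0.1  0.   0. ] shift in final axes [ -45.8 -126.    86.4]
```

Emit:
arm_command(
  rows=[
    [[2, -25, 3], [0, 0, 0], 1],
    [[3, -25, 3], [0, 0, 0], 1],
    [[3, -25, 4], [0, 0, 0], 1],
    [[3, -25, 3], [0, 0, 0], 1],
    [[2, -26, 3], [0, 0, 0], 1],
  ],
)

```text
time_s: 9.3
position: [0.5717, 0.0597, 0.1051]
tool_rot: [-2.864, -0.319, -1.03]
ft_force: [0.9, 0.6, 0.1]
finger_gap: 0.0002
grip_force: 0.0
```

```bash
python3 - <<'E'
from h import *
go(-82,125,18)
b,_=look('wrist','w7')
a,_=look('top','top7')
c=cv2.resize(a[150:250,290:370],None,fx=4,fy=4,interpolation=cv2.INTER_CUBIC)
cv2.imwrite('pics/m7.png',np.hstack([c,b[:,80:560]])[:,:,::-1])
E
```

```text
t 9.3 stall mm [-84.1 127.2 105.1] F [0.9 0.6 0.1] gap 0.0
shift [-53.9   2.8  68.4] turn [-0.3  0.4 -0.2] shift in final axes [-54.4   2.2  68.1]
```

View pics/m7.png

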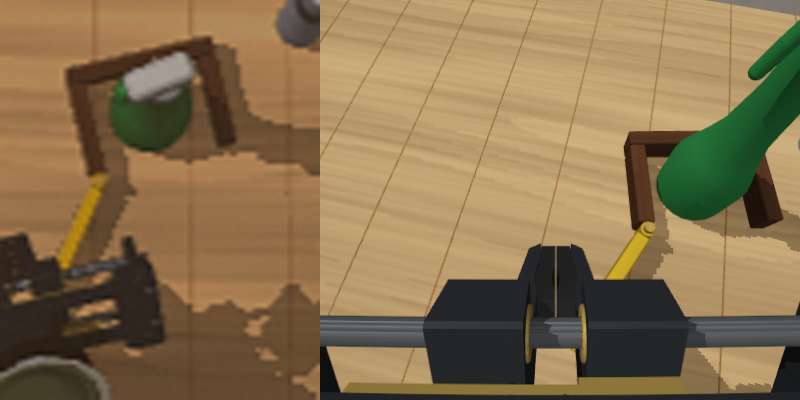

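The bottle has stayed home. The fingertips are outside the bar (left of it), so I'll descend there.

Emit:
arm_command(
  rows=[
    [[-12, 0, 16], [0, 0, 0], 1],
    [[-12, 0, 16], [0, 0, 0], 1],
    [[-12, 0, 15], [0, 0, 0], 1],
    [[-10, 0, 12], [0, 0, 0], 1],
    [[-8, 0, 9], [0, 0, 0], 1],
  ],
)

```text
time_s: 9.82
position: [0.5733, 0.0586, 0.0171]
tool_rot: [-2.865, -0.318, -1.029]
ft_force: [-0.1, -0.7, 0.3]
finger_gap: 0.0001
grip_force: 0.0
```

```bash
python3 - <<'E'
from h import *
now()
E
```

```text
t 9.8 stall mm [-82.7 125.8  17.1] F [-0.1 -0.7  0.3] gap 0.0
```

Emit:
arm_command(
  rows=[
    [[0, 8, 0], [0, 0, 0], 1],
    [[0, 8, 0], [0, 0, 0], 1],
    [[0, 8, 0], [0, 0, 0], 1],
    [[0, 8, 0], [0, 0, 0], 1],
    [[0, 8, 0], [0, 0, 0], 1],
  ],
)

```text
time_s: 10.23
position: [0.5825, 0.0195, 0.0183]
tool_rot: [-2.864, -0.319, -1.031]
ft_force: [0.2, 1.0, 0.6]
finger_gap: 0.0001
grip_force: 0.4
```

Emit:
arm_command(
  rows=[
    [[0, 8, 0], [0, 0, 0], 1],
    [[0, 8, 0], [0, 0, 0], 1],
    [[0, 8, 0], [0, 0, 0], 1],
    [[0, 8, 0], [0, 0, 0], 1],
    [[0, 8, 0], [0, 0, 0], 1],
  ],
)

```text
time_s: 10.65
position: [0.5915, -0.0194, 0.0182]
tool_rot: [-2.863, -0.319, -1.031]
ft_force: [-0.7, 1.2, 0.4]
finger_gap: 0.0006
grip_force: 0.6
```

```bash
python3 - <<'E'
from h import *
now()
b,_=look('wrist','w8')
cv2.imwrite('pics/m8.png',b[:,:,::-1])
E
```

```text
t 10.7 stall mm [-82.2  45.7  18.2] F [-0.7  1.2  0.4] gap 0.001
```

View pics/m8.png

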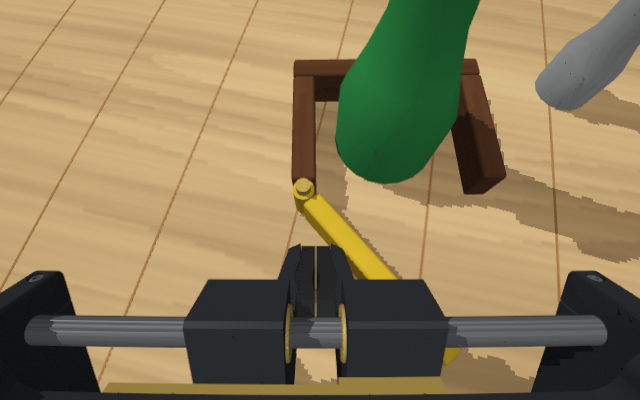

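The bar is being swept. It now runs from its pin at (304,190) to about (455,355), and the fingertips are behind it. I'll continue.

Emit:
arm_command(
  rows=[
    [[0, 8, 0], [0, 0, 0], 1],
    [[0, 8, 0], [0, 0, 0], 1],
    [[0, 8, 0], [0, 0, 0], 1],
    [[0, 8, 0], [0, 0, 0], 1],
    [[0, 8, 0], [0, 0, 0], 1],
  ],
)

```text
time_s: 11.12
position: [0.6009, -0.0585, 0.0189]
tool_rot: [-2.863, -0.32, -1.033]
ft_force: [-0.1, -0.1, 0.4]
finger_gap: 0.0005
grip_force: 0.3
```

Emit:
arm_command(
  rows=[
    [[4, 1, 3.3], [0, 0, 0], 1],
    [[4, 1, 3.3], [0, 0, 0], 1],
    [[3, 1, 2.5], [0, 0, 0], 1],
    [[2, 1, 1.7], [0, 0, 0], 1],
    [[2, 1, 1.7], [0, 0, 0], 1],
  ],
)

```text
time_s: 11.53
position: [0.6212, -0.0576, 0.0189]
tool_rot: [-2.863, -0.321, -1.033]
ft_force: [-0.3, 0.3, -0.3]
finger_gap: -0.0001
grip_force: 0.3
```

Emit:
arm_command(
  rows=[
    [[0.8, 0, 0.7], [0, 0, 0], 1],
    [[0.8, 0, 0.7], [0, 0, 0], 1],
    [[0.8, 0, 0.7], [0, 0, 0], 1],
    [[0.8, 0, 0.7], [0, 0, 0], 1],
    [[0, 0, 0], [0, 0, 0], 1],
  ],
)

```text
time_s: 11.95
position: [0.6251, -0.0571, 0.0188]
tool_rot: [-2.863, -0.32, -1.033]
ft_force: [-0.3, -1.2, 0.3]
finger_gap: 0.0004
grip_force: 0.3
```

```bash
python3 - <<'E'
from h import *
now()
E
```

```text
t 11.9 stall mm [-57.8   1.6  18.8] F [-0.3 -1.2  0.3] gap 0.0
```

Not at the stop yet, so I'll creep further.

Emit:
arm_command(
  rows=[
    [[0.8, 0, 0.7], [0, 0, 0], 1],
    [[0.4, 0, 0.3], [0, 0, 0], 1],
    [[0.4, 0, 0.3], [0, 0, 0], 1],
    [[0.4, 0, 0.3], [0, 0, 0], 1],
    [[0, 0, 0], [0, 0, 0], 1],
  ],
)

```text
time_s: 12.37
position: [0.6264, -0.0568, 0.0184]
tool_rot: [-2.865, -0.319, -1.03]
ft_force: [-14.7, -3.4, 8.1]
finger_gap: 0.0004
grip_force: 7.6
```

Emit:
arm_command(
  rows=[
    [[0.4, 0, 0.3], [0, 0, 0], 1],
    [[0.4, 0, 0.3], [0, 0, 0], 1],
    [[0.4, 0, 0.3], [0, 0, 0], 1],
    [[0, 0, 0], [0, 0, 0], 1],
    [[0, 0, 0], [0, 0, 0], 1],
  ],
)

```text
time_s: 12.78
position: [0.6269, -0.0567, 0.0183]
tool_rot: [-2.866, -0.319, -1.028]
ft_force: [-28.0, -5.3, 13.6]
finger_gap: 0.0005
grip_force: 14.0
```

The bar is on its stop. I'll back off and lift.

Emit:
arm_command(
  rows=[
    [[-2, 0, -1.7], [0, 0, 0], 1],
    [[-8, 0, -6.7], [0, 0, 0], 1],
    [[-15, 0, -12.6], [0, 0, 0], 1],
    [[-15, 0, -12.6], [0, 0, 0], 1],
    [[-15, 0, -12.6], [0, 0, 0], 1],
  ],
)

```text
time_s: 13.2
position: [0.5583, -0.0722, 0.0194]
tool_rot: [-2.863, -0.321, -1.033]
ft_force: [-0.4, -0.5, 0.5]
finger_gap: 0.0004
grip_force: 0.0
```

Emit:
arm_command(
  rows=[
    [[13, 0, -15], [0, 0, 0], 1],
    [[13, 0, -15], [0, 0, 0], 1],
    [[13, 0, -15], [0, 0, 0], 1],
    [[0, 0, 0], [0, 0, 0], 1],
    [[0, 0, 0], [0, 0, 0], 1],
  ],
)

```text
time_s: 13.62
position: [0.5606, -0.0724, 0.0795]
tool_rot: [-2.863, -0.321, -1.035]
ft_force: [0.1, 0.5, 0.9]
finger_gap: 0.0003
grip_force: 0.0
```

```bash
python3 - <<'E'
from h import *
now()
b,_=look('wrist','w9')
a,_=look('top','top9')
c=cv2.resize(a[140:240,290:370],None,fx=4,fy=4,interpolation=cv2.INTER_CUBIC)
cv2.imwrite('pics/m9.png',np.hstack([c,b[:,80:560]])[:,:,::-1])
E
```

```text
t 13.6 stall mm [-124.1    0.9   79.5] F [0.1 0.5 0.9] gap 0.0
```

View pics/m9.png

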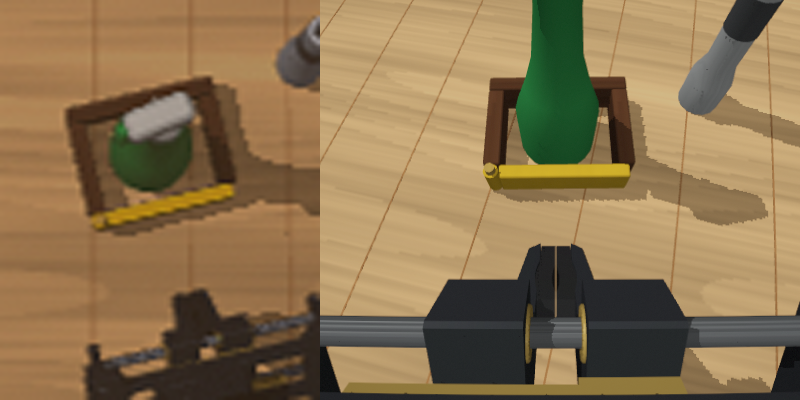

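The bar lies shut across the mouth, from (490,172) to (630,175). The bottle stands home inside, the flashlight is untouched and the gripper is clear.

```bash
python3 -c "
from cell import r
print(r.job_done())"
```

```text
the job is handed in; nothing more can be done
None
```

The bottle is standing against the stall's back rail and the yellow bar is shut across the mouth; nothing else was touched, and the job was handed in with the clock at about 14 of 67 s (no verdict was returned).

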